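Load a bearing block into the tilted ratchet vise

TASK

Clamp the loose bearing block in the tilted ratchet vise for deburring. The ratchet only lets the jaw close, so throw the pawl lever over to free it, draw the jaw back, and set the block down (do not drop it) with its foot flat on the sloping bed, a broad face against the fixed jaw and centred across the jaws. Then throw the pawl back into the rack and slide the jaw in snug against the block so that the ratchet holds it; leave the brush, the oil bottle and the screwdriver where they are.

Things in the scene. Friction and masses are not known exactly. Their poses are not given: they have to be found in the camera images.
- bed: Bed of a dark blue-grey vise fixed to the bench on an angle base, tilted 30 degrees, its low end towards the robot. Origin: on the bed's surface at the middle of the foot of the fixed jaw's working face, 70 mm above the bench. x points up the slope (away from the robot), y left along the jaws, z square off the bed (up and back to the robot). The bed runs from x = -45 to 170 mm, y = +-54 mm.
- fixed_jaw (a point): Top edge of the fixed jaw's working face, in the middle; axes as the bed's. The fixed jaw stands at the bed's low end: 38 mm long (down-slope from this face), 104 mm wide, 30 mm high off the bed.
- jaw (a joint): Sliding jaw, up-slope of the fixed one; value = gap between the jaw faces in m, 0 shut to 0.075 open; its face is at bed x = value. 104 mm wide, 30 mm high, 50 mm long. Stays where left. Pawl clear: about 10 N pushes it up, 2 N down the slope. Pawl in: it only closes; backward it stops within 10 mm. Pushed up to the block, the pawl drops in with 1 mm of play.
- jaw_bar (a point): Middle of the sliding jaw's handle: a level bright steel bar, 12 mm thick, 72 mm long, parallel to the jaw faces (along the bed's y), on two posts. Its centre line is 62 mm off the bed and 34 mm up-slope of the sliding jaw's face; 26 mm free under it down to the jaw's top. Axes as the bed's.
- pawl (a joint): Ratchet pawl on the sliding jaw's left (bed +y) side, in rad: 0 = tip down in the rack, 1.15 = thrown fully clear, at its stop. Worked by a lever with a ball knob; its weight throws it either way from about 0.65. Lever leans about 35 degrees from vertical away from the robot when in, 30 degrees towards the robot when clear. Under 1 N at the knob moves it.
- pawl_knob (a point): Centre of the black ball knob, 20 mm diameter, on the pawl lever, at bed y = 82 mm. The lever turns about a level pin (along bed y) on the sliding jaw, 20 mm up-slope of its face, 18 mm off the bed; the knob is 56 mm from the pin's line, 25 degrees above the up-slope direction when the pawl is in, and swings up and over towards the robot. Open space before and behind it.
- rack (a point): Middle of the steel rack along the bed's left edge, into which the pawl drops: 118 mm long (bed x = 44 to 162 mm), 14 mm wide about bed y = 61 mm, teeth 5 mm high at 10 mm pitch, roots level with the bed's surface. Axes as the bed's.
- block: Loose bored aluminium bearing block, about 0.4 kg, standing upright on its foot on the bench. Foot 96 mm wide (its y), 30 thick (its x), 14 high; body above it 64 wide, 30 thick, up to 70 high; shoulders rounded 10 mm; 18 mm bore along x at 28 mm height. Origin: centre of its underside; z up. Its broad faces (across x) go against the jaws, either one to the fixed jaw.
- chip_brush: A flat chip brush lying on the bench, to be left alone. Origin: its middle, underneath.
- oil_bottle: A white plastic bottle, 48 mm diameter, 130 mm high, standing on the bench, to be left alone. Origin: centre of its underside.
- screwdriver: A screwdriver lying on the bench, to be left alone. Origin: its middle, underneath.

How it is judged:
By the outcome, as a careful person would: the job done as asked, in the order asked, and still so for the second after the job is handed in, with the robot touching nothing.
It also fails if it takes over 67 s, if anything falls off the work surface, if the arm or the gripper's body presses on something with over 40 N, if the wrist force passes 120 N, or if a joint passes its speed limit or range.

ROBOT

A 7-joint arm with a two-finger parallel gripper is mounted at the origin on the work surface. World frame = base frame: x ahead of the robot, y to its left, z up, the work surface at z = 0. Lengths are in mm, angles in rad, forces in N, time in s.
With the tool pointing down it reaches from about 425 to 950 mm from the base axis. Payload 16.7 kg.
Tool frame: the origin (TCP) lies midway between the tips of the shut fingers; the grasp point (between the pads) lies robot.grip_point_offset behind it (robot.grip_point_offset is the distance from the TCP to the grasp point, in mm); z points along the fingers, y is the direction in which the jaws open and shut (so a half turn about z gives the same grasp; the last joint's range is limited). The gripper opens to 94 mm and grips with 3 to 60 N. Pads are 16 mm wide; open, the fingers measure 119 mm over their backs; the gripper's body (75 mm by 177 mm) begins 78 mm behind the grasp point.
Start: joints at [-1.456, 0.426, 0.074, 1.606, -0.034, 1.111, -0.067], TCP at [176.013, 651.609, 205.467] pointing down, gripper open.
Joint ranges: [-2.85, 2.85], [-0.5, 2.14], [-1.23, 1.37], [0.21, 2.46], [-1.02, 4.16], [0.16, 2.05], [-2.73, 2.73]. Speed limits (rad/s): [1.89, 1.89, 2.39, 2.39, 3.01, 3.01, 3.01].

INTERFACE

Orientations are given as a unit quaternion [w, x, y, z].
In Python, from workcell import robot gives the robot as it stands. The module is installed in compiled form; this text tells all that it offers.
- The arm moves only by the tool apply_moves, never from a script. Its argument "targets" is a list of rows, each an object with "rot": the turn, a rotation vector about the world's x, y, z in degrees, a list of three; "delta_pos": the shift along the world's x, y, z in cm, a list of three; "fingers": the gripper's target within -1 to 1 (fully open at 1, half-way at 0, shut at -1). In form: [{"rot": [ax, ay, az], "delta_pos": [tx, ty, tz], "fingers": fingers}, ...]. A call has 1 to 5 rows; each row is the pose to reach, as a shift and turn from the pose measured when the call began; what a row does not reach only later rows make up. A row lasts 1/8 s, in which the tool goes at most 62.5 mm and 10.7 degrees, less where a joint would pass 70% of its speed; a pose out of reach is approached as far as the arm can. A call with a gripper value outside its range is refused whole. The fingers move at their own pace and stop on an object; the grip force is fixed at half the most. Time passes only in rows, so rows that repeat a pose let the fingers close. It gives the time, the measured TCP pose, the force and the opening at its end, in the units of the state.
- robot.sense(): the state, without advancing time (a new reading comes with each control period).
- robot.get_image(name): name is "side" or "top"; returns a dict with "color" (420x560x3 uint8, blue, green, red), "depth" (420x560 float32, mm along the optical axis (not along the pixel's ray), 0 where there is no reading), "mtx" (3x3 intrinsics, pixels), "k1" (the pictures are not rectified: a ray, as slopes to the right and down, at radius r is drawn at 1 + k1 r^2 times it, then the intrinsics apply), "R" (3x3) and "t" (3): a world point X has camera coordinates R X + t. Camera axes: x right, y down, z forward; pixel columns grow to the right and rows downward; lengths in mm; the calibration is good to about 2 mm. A picture is of the moment at which its call begins.
- robot.hand_in(): hands the job in, once; it reports no verdict.
Trained networks look in a picture, given as the dict that the camera call returned (one of the last four; its "shot" number tells which), for a name from the list of things; names that differ only in an ending like _2 or _b are one class to them, and where a whole thing is asked for, a point or a joint stands for the part that bears it (a point fixed in the world has none). Each returns a list of dicts, best first, with "score" (0 to 1); they miss things now and then, are a little off and sometimes report something else, mostly with a low value. They report only what shows in the picture. A call takes as long as a camera call.
- robot.look_for(name, picture): "box" ([left, top, right, bottom] in pixels, round what is visible of it).
- robot.regions_of(name, picture): "region" (420x560 bool, what is visible of it) and "box" ([left, top, right, bottom] in pixels, round what is visible of it).
- robot.pinpoint(name, picture): "centre" ([column, row] in pixels: a listed point, or the origin of a listed thing).
The state is a dict: "time_s": time; "q": joint angles; "joint_velocities": joint speeds; "tau": joint torques, N m; "tcp_pos": TCP position; "eef_rot": TCP orientation; "contact_force": force on the tool from outside, world axes, zero at the start; "wrist_torque": the same for the moment, N m; "grip_width": opening from 0.0 (shut) to 1.0 (fully open).
Only numpy, scipy, OpenCV 4.12 (cv2) and the standard library are available. Lean on these libraries where they do the work, as an engineer would, in place of code of your own. Each camera call takes 0.05 s, during which the arm holds its last target. There are 200 camera calls.

## Working session

There is one attempt and no reset: what is moved stays moved. The work goes in short steps, Python scripts to look and compute and a tool call to move; the robot and the scene stay as the last step left them, time stands still between calls to the robot, and variables do not carry over. Pictures are saved under pics/ and viewed, about 8 in all and at most 12, crops included, and the job is handed in when it is done.

Besides the shell and the picture viewer there is one more tool, called after "Call:" as name(argument=value, ...), one argument or row to a line, values as JSON. apply_moves: Moves the arm, as the interface text tells. Its arguments: {"type":"object","properties":{"targets":{"type":"array","items":{"type":"object","properties":{"rot":{"type":"array","items":{"type":"number"}},"delta_pos":{"type":"array","items":{"type":"number"}},"fingers":{"type":"number"}}}}},"required":["targets"]}

```bash
mkdir -p pics; cat > h.py <<'E'
import numpy as np, cv2
from workcell import robot
from scipy.spatial.transform import Rotation as Rn
def ray(im,uv):
    p=cv2.undistortPoints(np.array([[uv]],float),im['mtx'],np.array([im['k1'],0,0,0,0],float))[0,0] 
    return np.array([p[0],p[1],1.0])
def back(im,uv,d): return im['R'].T@(ray(im,uv)*d-im['t'])
def onz(im,uv,z):
    c=-im['R'].T@im['t']; v=im['R'].T@ray(im,uv); return c+v*(z-c[2])/v[2]
def proj(im,X):
    r=cv2.projectPoints(np.array([X],float),cv2.Rodrigues(im['R'])[0],im['t'].astype(float),im['mtx'],np.array([im['k1'],0,0,0,0],float))[0]
    return r[0,0]
def tri(a,ua,b,ub):
    A=0;B=0
    for im,u in((a,ua),(b,ub)):
        c=-im['R'].T@im['t']; v=im['R'].T@ray(im,u); v/=np.linalg.norm(v); P=np.eye(3)-np.outer(v,v); A=A+P; B=B+P@c
    return np.linalg.solve(A,B)
def depthpts(im,mask):
    ys,xs=np.nonzero(mask&(im['depth']>0)); uv=np.stack([xs,ys],1).astype(float)[:,None]
    p=cv2.undistortPoints(uv,im['mtx'],np.array([im['k1'],0,0,0,0],float))[:,0]
    d=im['depth'][ys,xs][:,None]
    return (np.hstack([p,np.ones((len(p),1))])*d-im['t'])@im['R']
E
python3 - <<'E'
from h import *
np.set_printoptions(precision=1,suppress=True)
s=robot.sense(); print(s['tcp_pos'],s['eef_rot'],robot.grip_point_offset,s['grip_width'])
ims={n:robot.get_image(n) for n in('side','top')}
for n,im in ims.items():
    print(n,'cam',-im['R'].T@im['t'],'fwd',im['R'][2]); cv2.imwrite(f'pics/{n}0.png',im['color'])
for nm in['bed','fixed_jaw','jaw_bar','pawl_knob','rack','block','chip_brush','oil_bottle','screwdriver']:
    u={}
    for n,im in ims.items():
        r=robot.pinpoint(nm,im)
        if r: u[n]=r[0]['centre']; print(nm,n,[ (np.array(x['centre']),round(x['score'],2)) for x in r[:2]])
    if len(u)==2:
        X=tri(ims['side'],u['side'],ims['top'],u['top']); print('   ->',X, [proj(im,X)-u[n] for n,im in ims.items()])
E
```

```text
[175.9 651.2 204.8] [-0.   0.1  1.  -0. ] 18.8 1.0013859166593304
side cam [ 485.2 -880.4  904.5] fwd [ 0.1  0.7 -0.7]
top cam [ 378.4    1.6 1248.3] fwd [ 0.2  0.  -1. ]
bed side [(array([251.5, 193.2]), 0.97)]
bed top [(array([253.8, 243.4]), 0.6)]
   -> [501.2  97.7  84. ] [array([ 0.9, -0.2]), array([0.1, 1. ])]
fixed_jaw side [(array([247.5, 189.9]), 0.71)]
fixed_jaw top [(array([250.9, 246. ]), 0.61), (array([166.3, 280.4]), 0.56)]
   -> [491.5 105.2  91.4] [array([ 1.4, -0.3]), array([0.1, 1.4])]
jaw_bar side [(array([254.3, 174.3]), 0.86)]
jaw_bar top [(array([246.4, 237.9]), 0.6), (array([252.7, 242.4]), 0.48)]
   -> [511.3 114.1 139.9] [array([ 0.6, -0.1]), array([0. , 0.7])]
pawl_knob side [(array([255.9, 177.1]), 0.5)]
pawl_knob top [(array([214.7, 233.8]), 0.66)]
   -> [526.1 218.3  49.9] [array([ 2.9, -0.7]), array([0.2, 3.2])]
rack side [(array([277.6, 162.7]), 0.87)]
rack top [(array([221.9, 217.1]), 0.83)]
   -> [578.9 188.1 120.9] [array([-1.4,  0.3]), array([-0. , -1.5])]
block side [(array([266. , 298.3]), 0.78)]
block top [(array([360.8, 239.8]), 0.83), (array([167.1, 280.2]), 0.32)]
   -> [ 520.6 -227.1   13.6] [array([ 1.8, -0.4]), array([0.1, 1.5])]
chip_brush side [(array([223.5, 162.3]), 0.79), (array([255.6, 194.1]), 0.35)]
chip_brush top [(array([168.5, 279.1]), 0.67)]
   -> [405.2 364.9   6.3] [array([-1.5,  0.2]), array([-0.1, -1.7])]
oil_bottle side [(array([362.8, 274.4]), 0.68), (array([248.2, 189.7]), 0.36)]
oil_bottle top [(array([337.3, 159.2]), 0.68)]
   -> [ 785.4 -160.3   -4. ] [array([ 1.7, -0.5]), array([-0. ,  1.5])]
screwdriver side [(array([283.6, 362.8]), 0.98), (array([247.9, 188.8]), 0.63)]
screwdriver top [(array([414.4, 238.4]), 0.82)]
   -> [ 537.9 -399.1   -3.5] [array([-2.3,  0.5]), array([-0.1, -1.7])]
```

```bash
python3 - <<'E'
import cv2,numpy as np
s=cv2.imread('pics/side0.png');t=cv2.imread('pics/top0.png')
a=cv2.resize(s[110:410,150:420],(400,444));b=cv2.resize(t[130:430,150:420],(400,444))
a=cv2.resize(s[120:270,190:390],(800,600))[:, :]; 
A=cv2.resize(s[130:330,180:380],(400,400),interpolation=3);B=cv2.resize(t[150:350,170:370],(400,400),interpolation=3)
cv2.imwrite('pics/c0.png',np.hstack([A,B]))
E
```

```text
(no output)
```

View pics/c0.png

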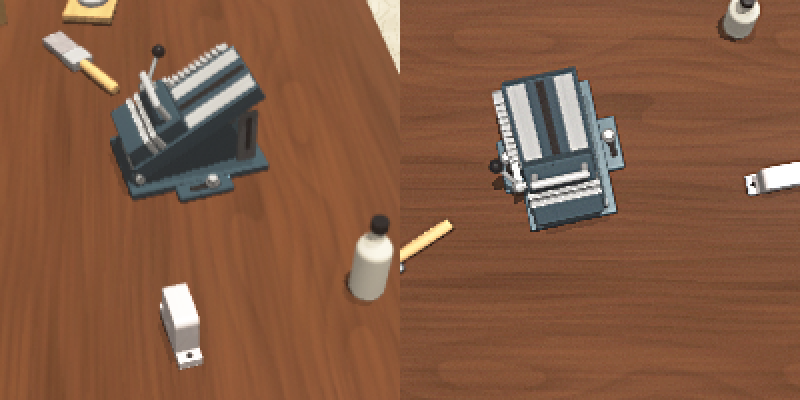

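View pics/top0.png

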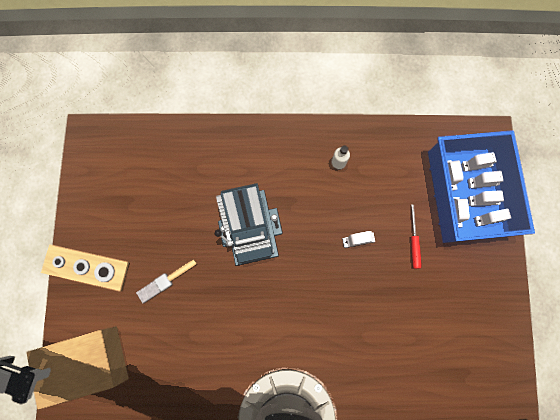

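```bash
cat > fit.py <<'E'
from h import *
from scipy.optimize import least_squares
def box(P,lo,hi):
    c=(np.array(lo)+hi)/2; h=(np.array(hi)-lo)/2; q=np.abs(P-c)-h
    return np.linalg.norm(np.maximum(q,0),axis=1)+np.minimum(q.max(1),0)
def vR(yaw): return (Rn.from_euler('z',yaw)*Rn.from_euler('y',-30,degrees=True)).as_matrix()
def vloc(p,P): return (P-[p[0],p[1],70])@vR(p[2])
def vres(p,P):
    L=vloc(p,P); g=p[3]
    d=np.minimum.reduce([box(L,[-45,-54,-60],[170,54,0]),box(L,[-38,-52,0],[0,52,30]),box(L,[g,-52,0],[g+50,52,30]),
      box(L,[44,54,0],[162,68,4]),np.hypot(np.hypot(L[:,0]-g-34,L[:,2]-62),np.maximum(abs(L[:,1])-36,0))-6])
    return np.where(L[:,2]>-4,d,0)
def bloc(p,P): return np.c_[(P-[p[0],p[1],0])@Rn.from_euler('z',p[2]).as_matrix()]
def bres(p,P):
    L=bloc(p,P); return np.minimum(box(L,[-15,-48,-5],[15,48,14]),box(L,[-15,-32,0],[15,32,70]))
def cloud(im,x0,x1,y0,y1,z0):
    P=depthpts(im,np.ones(im['depth'].shape,bool)); m=(P[:,0]>x0)&(P[:,0]<x1)&(P[:,1]>y0)&(P[:,1]<y1)&(P[:,2]>z0); return P[m]
def fit(f,p0,P): return least_squares(f,p0,args=(P,),loss='soft_l1',f_scale=1.5,x_scale=[10,10,.1,10][:len(p0)])
E
python3 - <<'E'
from fit import *
np.set_printoptions(precision=3,suppress=True)
S=robot.get_image('side');T=robot.get_image('top')
V=[cloud(i,420,740,20,260,20) for i in(S,T)];B=[cloud(i,440,600,-310,-150,4) for i in(S,T)]
for nm,f,C,starts in(('vise',vres,V,[[500,100,y,g] for y in(0,.15,-.15) for g in(5,20,40)]),('block',bres,B,[[520,-227,y] for y in(-.5,-.2,0,.2,.5)])):
  for k,P in(('side',C[0]),('top',C[1]),('both',np.vstack(C))):
    r=min((fit(f,s,P) for s in starts),key=lambda r:r.cost); print(nm,k,len(P),r.x,np.median(abs(r.fun)))
  p=r.x
  if nm=='vise': 
    for n,L in((0,[p[3]+34,0,62]),(1,[p[3]+20+56*np.cos(.436),82,18+56*np.sin(.436)]),(2,[103,61,3]),(3,[0,0,30])):
        X=vR(p[2])@L+[p[0],p[1],70]; print(X,proj(S,X),proj(T,X))
E
```

```text
vise side 3026 [505.836 107.365   0.218   5.781] 0.7192578832470655
vise top 3129 [503.955 108.325   0.219   6.602] 1.3029775942522086
vise both 6155 [504.826 107.621   0.219   6.194] 1.0262303445612027
[508.544 108.451 143.791] [254.04  174.346] [248.323 239.391]
[531.694 197.63  144.547] [260.246 155.596] [216.453 230.803]
[577.142 186.253 124.098] [275.702 162.538] [222.287 216.018]
[490.186 104.355  95.981] [248.382 188.625] [251.151 247.716]
block side 681 [ 526.82  -217.752    0.189] 0.8558258272431161
block top 513 [ 526.897 -221.542    0.151] 2.09101824813051
block both 1194 [ 526.831 -218.472    0.176] 1.4549954699819052
```

```bash
cat > plan.py <<'E'
from fit import *
np.set_printoptions(precision=2,suppress=True)
V=[504.8,107.6,.219]
def bw(L,V=V): return vR(V[2])@np.array(L,float)+[V[0],V[1],70]
def tool(yaw,tilt=0):  # tool z down, y along rotated +y; tilt about it (deg)
    return Rn.from_euler('z',yaw)*Rn.from_euler('y',-tilt,degrees=True)*Rn.from_matrix(np.diag([-1.,1,-1]))
def q2r(q): return Rn.from_quat([q[1],q[2],q[3],q[0]])
def steps(wps,start=None):
    s=robot.sense(); p,r=(np.array(s['tcp_pos']),q2r(s['eef_rot'])) if start is None else start
    for n,(P,Rr) in wps:
        d=(np.array(P)-p)/10; w=(Rr*r.inv()).as_rotvec(degrees=True); print(n,'pos',np.array(P),'d_cm',d,'rot',w); p,r=np.array(P),Rr
E
python3 - <<'E'
from plan import *
r=q2r(robot.sense()['eef_rot']); print(r.as_matrix())
h=np.array([np.cos(.219),np.sin(.219),0]); k=bw([6.2+20,82,18]); R=tool(.219)
print(k,R.as_matrix())
a=k+h*77;
steps([('over',([*a[:2],240],R)),('down',([*a[:2],135],R)),('push',([*(k-h*8)[:2],135],R))])
E
```

```text
[[-0.97  0.26 -0.  ]
 [ 0.26  0.97 -0.  ]
 [ 0.   -0.   -1.  ]]
[500.35 190.62  98.69] [[-0.98 -0.22  0.  ]
 [-0.22  0.98  0.  ]
 [-0.    0.   -1.  ]]
over pos [575.51 207.34 240.  ] d_cm [ 39.95 -44.43   3.45] rot [ 0.   -0.   27.67]
down pos [575.51 207.34 135.  ] d_cm [  0.    0.  -10.5] rot [0. 0. 0.]
push pos [492.54 188.88 135.  ] d_cm [-8.3  -1.85  0.  ] rot [0. 0. 0.]
```

Call:
apply_moves(
  targets=[
    {"rot": [0,0,5],"delta_pos": [4,-4.4,3],"fingers": -1},
    {"rot": [0,0,10],"delta_pos": [8,-9,3.5],"fingers": -1},
    {"rot": [0,0,15],"delta_pos": [12,-13.5,3.5],"fingers": -1},
    {"rot": [0,0,20],"delta_pos": [16,-18,3.5],"fingers": -1},
    {"rot": [0,0,27.7],"delta_pos": [20,-22.5,3.5],"fingers": -1},
  ],
)

```text
time_s: 1.72
tcp_pos: [377.2, 425.0, 240.8]
eef_rot: [0.0, -0.111, 0.994, 0.0]
contact_force: [0.5, 1.0, 0.4]
grip_width: 0.505
```

Call:
apply_moves(
  targets=[
    {"rot": [0,0,0],"delta_pos": [4,-4.4,0],"fingers": -1},
    {"rot": [0,0,0],"delta_pos": [8,-8.8,0],"fingers": -1},
    {"rot": [0,0,0],"delta_pos": [12,-13.2,0],"fingers": -1},
    {"rot": [0,0,0],"delta_pos": [16,-17.6,0],"fingers": -1},
    {"rot": [0,0,0],"delta_pos": [19.8,-21.8,0],"fingers": -1},
  ],
)

```text
time_s: 2.35
tcp_pos: [576.4, 205.4, 241.1]
eef_rot: [0.0, -0.111, 0.994, 0.0]
contact_force: [0.6, 0.6, 0.5]
grip_width: 0.007
```

Call:
apply_moves(
  targets=[
    {"rot": [0,0,0],"delta_pos": [0,0,-4],"fingers": -1},
    {"rot": [0,0,0],"delta_pos": [0,0,-8],"fingers": -1},
    {"rot": [0,0,0],"delta_pos": [0,0,-10.5],"fingers": -1},
    {"rot": [0,0,0],"delta_pos": [0,0,-10.5],"fingers": -1},
  ],
)

```text
time_s: 2.85
tcp_pos: [575.4, 204.9, 134.6]
eef_rot: [-0.001, -0.111, 0.994, -0.0]
contact_force: [-0.1, 0.4, 0.5]
grip_width: 0.005
```

Call:
apply_moves(
  targets=[
    {"rot": [0,0,0],"delta_pos": [-2,-0.4,0],"fingers": -1},
    {"rot": [0,0,0],"delta_pos": [-3.7,-0.8,0],"fingers": -1},
    {"rot": [0,0,0],"delta_pos": [-5.3,-1.2,0],"fingers": -1},
    {"rot": [0,0,0],"delta_pos": [-6.8,-1.5,0],"fingers": -1},
    {"rot": [0,0,0],"delta_pos": [-8.3,-1.8,0],"fingers": -1},
  ],
)

```text
time_s: 3.48
tcp_pos: [491.7, 186.9, 135.0]
eef_rot: [-0.001, -0.111, 0.994, -0.0]
contact_force: [0.0, -0.6, 0.1]
grip_width: 0.004
```

```bash
python3 - <<'E'
from plan import *
S=robot.get_image('side');T=robot.get_image('top')
A=cv2.resize(S['color'][120:220,210:310],(400,400),interpolation=cv2.INTER_CUBIC);B=cv2.resize(T['color'][180:280,190:290],(400,400),interpolation=cv2.INTER_CUBIC)
cv2.imwrite('pics/c1.png',np.hstack([A,B])); s=robot.sense(); print(s['time_s'],s['tcp_pos'],s['contact_force'])
E
```

```text
3.575 [491.16 186.82 134.86] [ 0.18 -0.19 -0.4 ]
```

View pics/c1.png

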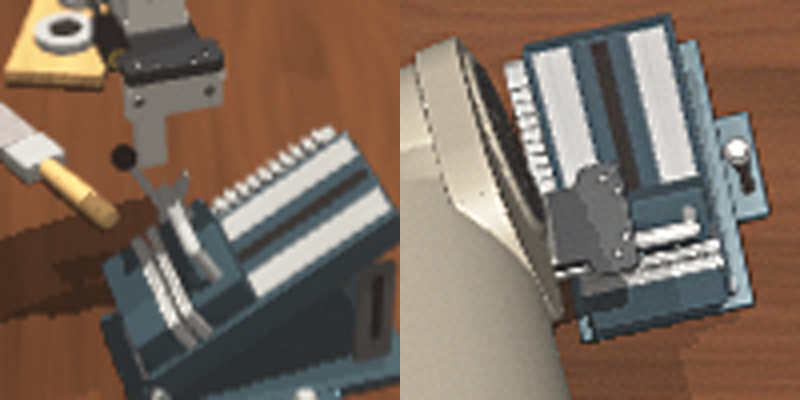

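Call:
apply_moves(
  targets=[
    {"rot": [0,0,0],"delta_pos": [0.8,0.2,2],"fingers": -1},
    {"rot": [0,0,0],"delta_pos": [0.6,0.2,5],"fingers": -1},
    {"rot": [0,0,0],"delta_pos": [0,-4,5],"fingers": -1},
    {"rot": [0,0,0],"delta_pos": [-0.8,-8.4,5],"fingers": -1},
    {"rot": [0,0,0],"delta_pos": [-0.8,-8.4,5],"fingers": -1},
  ],
)

```text
time_s: 4.2
tcp_pos: [483.1, 99.9, 185.2]
eef_rot: [-0.001, -0.109, 0.994, -0.0]
contact_force: [-0.1, 0.2, -0.2]
grip_width: 0.005
```

Call:
apply_moves(
  targets=[
    {"rot": [0,0,0],"delta_pos": [0,0,-3],"fingers": -1},
    {"rot": [0,0,0],"delta_pos": [0,0,-5.7],"fingers": -1},
    {"rot": [0,0,0],"delta_pos": [0,0,-5.7],"fingers": -1},
  ],
)

```text
time_s: 4.58
tcp_pos: [482.4, 100.2, 126.9]
eef_rot: [-0.002, -0.11, 0.994, -0.001]
contact_force: [0.5, -0.7, 0.8]
grip_width: 0.005
```

Call:
apply_moves(
  targets=[
    {"rot": [0,0,0],"delta_pos": [1.2,0.3,0],"fingers": -1},
    {"rot": [0,0,0],"delta_pos": [2.4,0.5,0.7],"fingers": -1},
    {"rot": [0,0,0],"delta_pos": [3.3,0.7,1.2],"fingers": -1},
  ],
)

```text
time_s: 4.95
tcp_pos: [514.9, 107.9, 139.4]
eef_rot: [-0.004, -0.11, 0.994, -0.001]
contact_force: [-11.9, 0.2, 0.0]
grip_width: -0.0
```

Call:
apply_moves(
  targets=[
    {"rot": [0,0,0],"delta_pos": [1.4,0.3,0.8],"fingers": -1},
    {"rot": [0,0,0],"delta_pos": [2.9,0.6,1.7],"fingers": -1},
    {"rot": [0,0,0],"delta_pos": [2.9,0.6,1.7],"fingers": -1},
  ],
)

```text
time_s: 5.32
tcp_pos: [545.4, 114.7, 157.6]
eef_rot: [-0.003, -0.11, 0.994, -0.0]
contact_force: [-0.3, -0.2, 0.1]
grip_width: 0.003
```

Call:
apply_moves(
  targets=[
    {"rot": [0,0,0],"delta_pos": [-1.5,-0.3,0],"fingers": -1},
    {"rot": [0,0,0],"delta_pos": [-1.5,-0.3,4],"fingers": 0},
    {"rot": [0,0,0],"delta_pos": [-1.5,-4.5,9],"fingers": 1},
    {"rot": [0,0,0],"delta_pos": [-1,-10,9],"fingers": 1},
    {"rot": [0,0,-2.5],"delta_pos": [-0.6,-16,9],"fingers": 1},
  ],
)

```text
time_s: 5.95
tcp_pos: [539.0, -46.5, 248.8]
eef_rot: [-0.002, -0.089, 0.996, 0.0]
contact_force: [0.9, -0.0, -0.4]
grip_width: 0.399
```

```bash
python3 - <<'E'
from plan import *
steps([('over',([526.8,-218.5,150],tool(.176))),('down',([526.8,-218.5,22],tool(.176)))])
print(robot.sense()['contact_force'],robot.sense()['grip_width'])
E
```

```text
over pos [ 526.8 -218.5  150. ] d_cm [ -1.22 -17.2   -9.88] rot [ 0.01 -0.19 -0.11]
down pos [ 526.8 -218.5   22. ] d_cm [  0.    0.  -12.8] rot [0. 0. 0.]
[ 0.94 -0.01 -0.41] 0.39894151654418825
```

Call:
apply_moves(
  targets=[
    {"rot": [0,-0.2,0],"delta_pos": [-0.3,-5,-2],"fingers": 1},
    {"rot": [0,-0.2,0],"delta_pos": [-0.8,-10,-4],"fingers": 1},
    {"rot": [0,-0.2,0],"delta_pos": [-1.2,-14.5,-7],"fingers": 1},
    {"rot": [0,-0.2,0],"delta_pos": [-1.2,-17.2,-9.5],"fingers": 1},
    {"rot": [0,-0.2,0],"delta_pos": [-1.2,-17.2,-9.9],"fingers": 1},
  ],
)

```text
time_s: 6.58
tcp_pos: [525.1, -220.1, 148.7]
eef_rot: [-0.001, -0.087, 0.996, -0.0]
contact_force: [0.3, 0.4, 0.7]
grip_width: 0.929
```

```bash
python3 - <<'E'
from plan import *
S=robot.get_image('side');T=robot.get_image('top')
for k,im in (('side',S),('top',T)):
    r=fit(vres,[504,107,.22,62],cloud(im,420,740,20,260,20)); print(k,r.x,np.median(abs(r.fun)))
r=fit(vres,[504,107,.22,62],np.vstack([cloud(im,420,740,20,260,20) for im in (S,T)])); print(r.x)
steps([('down',([526.8,-218.5,22],tool(.176)))]); s=robot.sense(); print(s['tcp_pos'],s['grip_width'])
A=cv2.resize(S['color'][230:330,200:300],(400,400),interpolation=cv2.INTER_CUBIC);B=cv2.resize(S['color'][120:220,210:310],(400,400),interpolation=cv2.INTER_CUBIC)
cv2.imwrite('pics/c2.png',np.hstack([A,B]))
E
```

```text
side [506.46 104.02   0.23  62.  ] 0.06782853037830705
top [504.21 107.25   0.23  67.72] 1.227605617836474
[504.51 106.98   0.23  67.55]
down pos [ 526.8 -218.5   22. ] d_cm [  0.03  -0.06 -12.78] rot [-0.02 -0.01 -0.1 ]
[ 526.51 -217.89  149.8 ] 0.9890254303751935
```

View pics/c2.png

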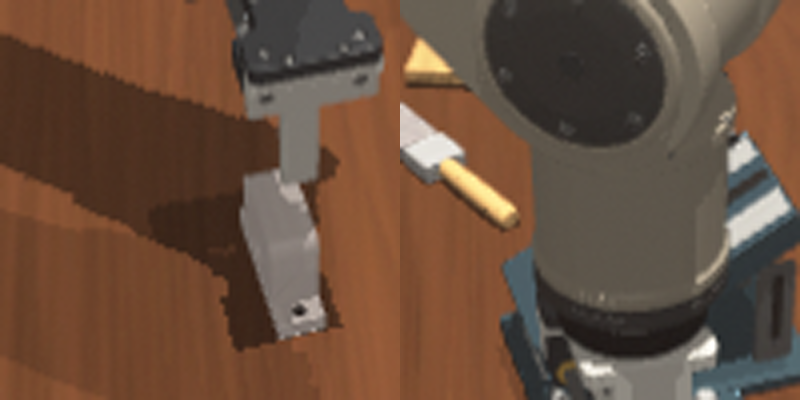

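Call:
apply_moves(
  targets=[
    {"rot": [0,0,0],"delta_pos": [0,0,-5],"fingers": 1},
    {"rot": [0,0,0],"delta_pos": [0,0,-9],"fingers": 1},
    {"rot": [0,0,0],"delta_pos": [0,0,-11.5],"fingers": 1},
    {"rot": [0,0,0],"delta_pos": [0,-0.1,-12.7],"fingers": 1},
    {"rot": [0,0,0],"delta_pos": [0,-0.1,-12.7],"fingers": 1},
  ],
)

```text
time_s: 7.3
tcp_pos: [526.8, -218.4, 23.2]
eef_rot: [0.0, -0.089, 0.996, 0.0]
contact_force: [0.5, -0.3, -1.2]
grip_width: 1.0
```

Call:
apply_moves(
  targets=[
    {"rot": [0,0,0],"delta_pos": [0,0,0],"fingers": -1},
    {"rot": [0,0,0],"delta_pos": [0,0,0],"fingers": -1},
    {"rot": [0,0,0],"delta_pos": [0,0,0],"fingers": -1},
    {"rot": [0,0,0],"delta_pos": [0,0,0],"fingers": -1},
    {"rot": [0,0,0],"delta_pos": [0,0,0],"fingers": -1},
  ],
)

```text
time_s: 7.92
tcp_pos: [527.2, -218.5, 23.7]
eef_rot: [0.0, -0.089, 0.996, 0.0]
contact_force: [-0.7, 0.3, 7.3]
grip_width: 0.678
```

```bash
sed -i 's/^V=.*/V=[504.7,107.3,.224]/' plan.py; python3 - <<'E'
from plan import *
p=np.array(robot.sense()['tcp_pos']); R0=q2r(robot.sense()['eef_rot']); R=tool(.224,30); print(R.as_matrix()[:,2], vR(.224)[:,2])
steps([('lift',(p+[0,0,180],R0)),('over',(bw([17,0,144]),R)),('pre',(bw([17,0,64]),R)),('near',(bw([17,0,27]),R))])
E
```

```text
[ 0.49  0.11 -0.87] [-0.49 -0.11  0.87]
lift pos [ 527.15 -218.46  203.71] d_cm [ 0.  0. 18.] rot [0. 0. 0.]
over pos [448.85  94.58 203.21] d_cm [-7.83 31.3  -0.05] rot [  5.97 -29.35   2.55]
pre pos [487.85 103.46 133.93] d_cm [ 3.9   0.89 -6.93] rot [0. 0. 0.]
near pos [505.89 107.57 101.88] d_cm [ 1.8   0.41 -3.2 ] rot [0. 0. 0.]
```

Call:
apply_moves(
  targets=[
    {"rot": [0,0,0],"delta_pos": [0,0,2],"fingers": -1},
    {"rot": [0,0,0],"delta_pos": [0,0,6],"fingers": -1},
    {"rot": [0,0,0],"delta_pos": [0,0,11],"fingers": -1},
    {"rot": [0,0,0],"delta_pos": [0,0,16],"fingers": -1},
    {"rot": [0,0,0],"delta_pos": [0,0,18],"fingers": -1},
  ],
)

```text
time_s: 8.55
tcp_pos: [527.7, -218.8, 206.4]
eef_rot: [0.002, -0.089, 0.996, -0.0]
contact_force: [-0.0, 0.7, -4.2]
grip_width: 0.679
```

Call:
apply_moves(
  targets=[
    {"rot": [1,-4.9,0.4],"delta_pos": [-1,5,1],"fingers": -1},
    {"rot": [2,-9.8,0.85],"delta_pos": [-2.5,10,1],"fingers": -1},
    {"rot": [3,-14.7,1.3],"delta_pos": [-4,15.5,1],"fingers": -1},
    {"rot": [4,-19.6,1.7],"delta_pos": [-5.5,21,1],"fingers": -1},
    {"rot": [5,-24.5,2.1],"delta_pos": [-6.7,26.5,0.5],"fingers": -1},
  ],
)

```text
time_s: 9.18
tcp_pos: [459.7, 48.0, 211.9]
eef_rot: [0.219, -0.105, 0.97, 0.025]
contact_force: [0.9, 0.8, -2.4]
grip_width: 0.683
```

```bash
python3 - <<'E'
from plan import *
R=tool(.224,30); s=robot.sense(); print(s['tcp_pos'],s['q'],s['grip_width'])
steps([('over',(bw([17,0,144]),R)),('pre',(bw([17,0,64]),R))])
E
```

```text
[459.75  47.98 211.87] [-0.45 -0.2   0.17  2.38  0.11  0.52  1.42] 0.682620776551829
over pos [448.85  94.58 203.21] d_cm [-1.09  4.66 -0.87] rot [ 0.84 -4.46  0.43]
pre pos [487.85 103.46 133.93] d_cm [ 3.9   0.89 -6.93] rot [0. 0. 0.]
```

Call:
apply_moves(
  targets=[
    {"rot": [0.4,-2.2,0.2],"delta_pos": [0.5,2.6,-1.5],"fingers": -1},
    {"rot": [0.8,-4.4,0.4],"delta_pos": [0.8,4.6,-3],"fingers": -1},
    {"rot": [0.8,-4.5,0.4],"delta_pos": [1.1,5.2,-4.7],"fingers": -1},
    {"rot": [0.8,-4.5,0.4],"delta_pos": [1.1,5.2,-4.7],"fingers": -1},
  ],
)

```text
time_s: 9.68
tcp_pos: [470.2, 99.5, 163.8]
eef_rot: [0.256, -0.108, 0.96, 0.028]
contact_force: [-1.0, -0.7, -3.4]
grip_width: 0.684
```

```bash
python3 - <<'E'
from plan import *
R=tool(.224,30); s=robot.sense(); print(s['tcp_pos'],s['q'],s['contact_force'])
steps([('pre',(bw([17,0,64]),R))])
S=robot.get_image('side');T=robot.get_image('top')
P=cloud(S,400,600,20,200,90); L=vloc(V,P)
# block in tool frame
r=q2r(s['eef_rot']).as_matrix(); Q=(P-s['tcp_pos'])@r
m=(abs(Q[:,0])<40)&(abs(Q[:,1])<60)&(Q[:,2]<30)&(Q[:,2]>-50)
def f(p,Q):  # block seen in tool frame: x shift, z shift, tilt about y
    c,s_=np.cos(p[2]),np.sin(p[2]); B=np.c_[-(Q[:,0]-p[0]),Q[:,1],-(Q[:,2]-p[1])]
    B=np.c_[c*B[:,0]-s_*B[:,2],B[:,1],s_*B[:,0]+c*B[:,2]]
    return np.minimum(box(B,[-15,-48,0],[15,48,14]),box(B,[-15,-32,0],[15,32,70]))
q=least_squares(f,[0,23,0],args=(Q[m],),loss='soft_l1',f_scale=1.5,x_scale=[5,5,.1]); print(m.sum(),q.x,np.median(abs(q.fun)))
A=cv2.resize(S['color'][110:230,190:310],(400,400),interpolation=cv2.INTER_CUBIC);B=cv2.resize(T['color'][170:290,190:310],(400,400),interpolation=cv2.INTER_CUBIC)
cv2.imwrite('pics/c3.png',np.hstack([A,B]))
E
```

```text
[470.16  99.52 163.82] [-0.32 -0.09 -0.09  2.46  0.34  0.27  1.07] [-1.   -0.66 -3.4 ]
pre pos [487.85 103.46 133.93] d_cm [ 1.77  0.39 -2.99] rot [ 0.11 -0.1   0.05]
338 [ 0.34 23.72  0.  ] 1.336386282224674
```

View pics/c3.png

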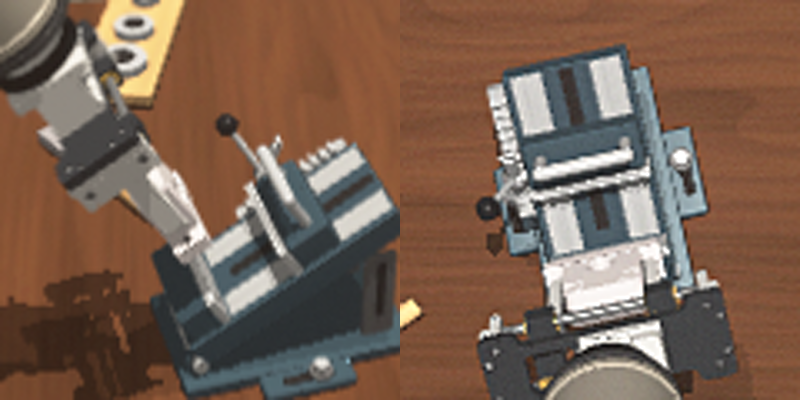

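```bash
python3 - <<'E'
from plan import *
R=tool(.224,30)
steps([('pre',(bw([18.5,0,64]),R)),('near',(bw([18.5,0,30]),R)),('-1mm z',(bw([18.5,0,29]),R)),('-1mm x',(bw([17.5,0,29]),R))])
E
```

```text
pre pos [489.12 103.75 134.68] d_cm [ 1.88  0.48 -3.  ] rot [ 0.09 -0.04  0.11]
near pos [505.7  107.53 105.23] d_cm [ 1.66  0.38 -2.94] rot [0. 0. 0.]
-1mm z pos [506.18 107.64 104.36] d_cm [ 0.05  0.01 -0.09] rot [0. 0. 0.]
-1mm x pos [505.34 107.45 103.86] d_cm [-0.08 -0.02 -0.05] rot [0. 0. 0.]
```

Call:
apply_moves(
  targets=[
    {"rot": [0,0,0],"delta_pos": [0.9,0.2,-1.5],"fingers": -1},
    {"rot": [0,0,0],"delta_pos": [1.9,0.5,-3],"fingers": -1},
    {"rot": [0,0,0],"delta_pos": [2.8,0.7,-4.5],"fingers": -1},
    {"rot": [0,0,0],"delta_pos": [3.5,0.9,-5.9],"fingers": -1},
    {"rot": [0,0,0],"delta_pos": [3.5,0.9,-5.9],"fingers": -1},
  ],
)

```text
time_s: 10.4
tcp_pos: [505.6, 107.0, 105.6]
eef_rot: [0.257, -0.107, 0.96, 0.027]
contact_force: [-0.7, -1.4, -3.2]
grip_width: 0.68
```

```bash
python3 - <<'E'
from plan import *
s=robot.sense(); print(s['tcp_pos'],s['q'],s['contact_force'],s['contact_force']@vR(.224)); print('bed',vloc(V,np.array(s['tcp_pos'])))
steps([('4mm',(bw([18.5,0,27.7]),tool(.224,30)))])
E
```

```text
[505.59 107.05 105.62] [ 0.07  0.13 -0.48  2.43  1.13  0.17  0.31] [-0.75 -1.37 -3.25] [-2.52 -1.17 -2.3 ]
bed [18.51 -0.44 30.45]
4mm pos [506.82 107.78 103.24] d_cm [ 0.12  0.07 -0.24] rot [ 0.16 -0.01  0.17]
```

Call:
apply_moves(
  targets=[
    {"rot": [0.1,0,0.1],"delta_pos": [0.1,0.05,-0.2],"fingers": -1},
    {"rot": [0.1,0,0.1],"delta_pos": [0.2,0.08,-0.4],"fingers": -1},
    {"rot": [0.1,0,0.1],"delta_pos": [0.2,0.08,-0.4],"fingers": -1},
  ],
)

```text
time_s: 10.78
tcp_pos: [507.7, 107.5, 101.9]
eef_rot: [0.257, -0.107, 0.96, 0.028]
contact_force: [0.0, 0.2, -3.2]
grip_width: 0.679
```

Call:
apply_moves(
  targets=[
    {"rot": [0,0,0],"delta_pos": [-0.1,0,-0.06],"fingers": -1},
    {"rot": [0,0,0],"delta_pos": [-0.2,0,-0.12],"fingers": -1},
    {"rot": [0,0,0],"delta_pos": [-0.2,0,-0.12],"fingers": -1},
  ],
)

```text
time_s: 11.15
tcp_pos: [506.0, 107.6, 101.1]
eef_rot: [0.258, -0.107, 0.96, 0.028]
contact_force: [2.4, -0.1, -1.4]
grip_width: 0.679
```

```bash
python3 - <<'E'
from plan import *
s=robot.sense(); print(s['tcp_pos'],s['q'],s['contact_force']@vR(.224)); print('bed',vloc(V,np.array(s['tcp_pos'])))
steps([('4mm',(bw([16.5,0,24.5]),tool(.224,30)))])
E
```

```text
[506.04 107.6  101.05] [ 0.07  0.15 -0.49  2.44  1.23  0.17  0.21] [ 1.32 -0.65 -2.37]
bed [16.71 -0.01 26.21]
4mm pos [506.69 107.75  99.47] d_cm [ 0.07  0.02 -0.16] rot [0.1  0.06 0.09]
```

Call:
apply_moves(
  targets=[
    {"rot": [0,0,0],"delta_pos": [0.07,0.01,-0.08],"fingers": -1},
    {"rot": [0,0,0],"delta_pos": [0.1,0.02,-0.14],"fingers": -1},
    {"rot": [0,0,0],"delta_pos": [0.1,0.02,-0.14],"fingers": -1},
  ],
)

```text
time_s: 11.52
tcp_pos: [507.0, 107.8, 99.5]
eef_rot: [0.258, -0.107, 0.96, 0.028]
contact_force: [-0.3, 0.6, -2.6]
grip_width: 0.677
```

```bash
python3 - <<'E'
from plan import *
s=robot.sense(); print(s['tcp_pos'],s['q'],s['contact_force']@vR(.224)); print('bed',vloc(V,np.array(s['tcp_pos'])))
E
```

```text
[506.97 107.83  99.5 ] [ 0.07  0.15 -0.49  2.44  1.26  0.17  0.18] [-1.41  0.66 -2.2 ]
bed [16.77  0.01 24.39]
```

Call:
apply_moves(
  targets=[
    {"rot": [0,0,0],"delta_pos": [0.05,0.01,-0.09],"fingers": -1},
    {"rot": [0,0,0],"delta_pos": [0.05,0.01,-0.09],"fingers": -1},
  ],
)

```text
time_s: 11.78
tcp_pos: [507.4, 107.9, 98.6]
eef_rot: [0.258, -0.107, 0.96, 0.028]
contact_force: [-0.7, -0.8, 0.4]
grip_width: 0.683
```

Call:
apply_moves(
  targets=[
    {"rot": [0,0,0],"delta_pos": [0.05,0.01,-0.09],"fingers": -1},
    {"rot": [0,0,0],"delta_pos": [0.05,0.01,-0.09],"fingers": -1},
  ],
)

```text
time_s: 12.02
tcp_pos: [507.9, 107.8, 98.1]
eef_rot: [0.258, -0.108, 0.96, 0.028]
contact_force: [-14.1, -4.3, 18.7]
grip_width: 0.678
```

```bash
python3 - <<'E'
from plan import *
s=robot.sense(); print(s['tcp_pos'],s['q'],s['contact_force']@vR(.224)); print('bed',vloc(V,np.array(s['tcp_pos'])))
E
```

```text
[507.89 107.83  98.07] [ 0.06  0.16 -0.48  2.44  1.29  0.17  0.15] [-3.36 -1.07 23.51]
bed [16.83 -0.19 22.7 ]
```

Call:
apply_moves(
  targets=[
    {"rot": [0,0,0],"delta_pos": [-0.03,0.01,0.06],"fingers": -1},
    {"rot": [0,0,0],"delta_pos": [-0.03,0.01,0.06],"fingers": -1},
  ],
)

```text
time_s: 12.28
tcp_pos: [507.6, 107.9, 98.6]
eef_rot: [0.258, -0.108, 0.96, 0.028]
contact_force: [-1.2, -0.4, -3.5]
grip_width: 0.68
```

Call:
apply_moves(
  targets=[
    {"rot": [0,0,0],"delta_pos": [0,0,0],"fingers": 0.6},
    {"rot": [0,0,0],"delta_pos": [0,0,0],"fingers": 0.8},
    {"rot": [0,0,0],"delta_pos": [0,0,0],"fingers": 1},
    {"rot": [0,0,0],"delta_pos": [0,0,0],"fingers": 1},
    {"rot": [0,0,0],"delta_pos": [0,0,0],"fingers": 1},
  ],
)

```text
time_s: 12.9
tcp_pos: [507.6, 107.9, 98.6]
eef_rot: [0.258, -0.108, 0.96, 0.028]
contact_force: [0.0, 0.9, -0.2]
grip_width: 0.997
```

Call:
apply_moves(
  targets=[
    {"rot": [0,0,0],"delta_pos": [-0.5,-0.1,0.9],"fingers": 1},
    {"rot": [0,0,0],"delta_pos": [-1.2,-0.3,2.2],"fingers": 1},
    {"rot": [0,0,0],"delta_pos": [-1.9,-0.4,3.5],"fingers": 1},
    {"rot": [0,0,0],"delta_pos": [-2.4,-0.5,4.3],"fingers": 1},
    {"rot": [0,0,0],"delta_pos": [-2.5,-0.5,4.5],"fingers": 1},
  ],
)

```text
time_s: 13.52
tcp_pos: [482.7, 102.5, 144.2]
eef_rot: [0.258, -0.107, 0.96, 0.027]
contact_force: [-0.8, -0.1, -0.8]
grip_width: 0.996
```

```bash
python3 - <<'E'
from plan import *
s=robot.sense(); print(s['tcp_pos'],s['q'],s['contact_force']@vR(.224)); print('bed',vloc(V,np.array(s['tcp_pos'])))
steps([('vert',(np.array(s['tcp_pos'])+[0,0,60],tool(.224,0)))])
E
```

```text
[482.71 102.54 144.18] [ 0.27  0.01 -0.67  2.44  0.5   0.2   0.94] [-1.06  0.05 -0.28]
bed [17.61  0.25 75.49]
vert pos [482.71 102.54 204.18] d_cm [0. 0. 6.] rot [-6.49 29.42  0.07]
```

Call:
apply_moves(
  targets=[
    {"rot": [-1.2,5.5,0],"delta_pos": [0,0,2],"fingers": 1},
    {"rot": [-2.9,13,0],"delta_pos": [0,0,4],"fingers": 0.5},
    {"rot": [-4.6,21,0],"delta_pos": [0,0,6],"fingers": -1},
    {"rot": [-6.3,28.5,0],"delta_pos": [0,0,7],"fingers": -1},
    {"rot": [-6.5,29.4,0],"delta_pos": [0,0,7],"fingers": -1},
  ],
)

```text
time_s: 14.15
tcp_pos: [484.5, 102.7, 213.9]
eef_rot: [-0.0, -0.111, 0.994, -0.0]
contact_force: [0.2, 1.1, 0.0]
grip_width: 0.612
```

```bash
python3 - <<'E'
from plan import *
s=robot.sense(); print(s['tcp_pos'],s['q'],s['grip_width'])
S=robot.get_image('side');T=robot.get_image('top')
P=np.vstack([cloud(i,420,740,20,260,20) for i in (S,T)])
k=bw([87.6,82,18]);h=np.array([np.cos(.224),np.sin(.224),0]);R=tool(.224);z=k[2]+38
kn=bw([86.6,82,74]); print('pin',k,'knob',kn,proj(S,kn),proj(T,kn))
steps([('over',([*(k-67*h)[:2],215],R)),('down',([*(k-67*h)[:2],z],R)),('push',([*(k+7*h)[:2],z],R))])
A=cv2.resize(S['color'][110:230,190:310],(400,400),interpolation=cv2.INTER_CUBIC);B=cv2.resize(T['color'][170:290,190:310],(400,400),interpolation=cv2.INTER_CUBIC)
cv2.imwrite('pics/c4.png',np.hstack([A,B]))
E
```

```text
[484.47 102.69 213.89] [ 0.28  0.18 -0.68  1.96  0.13  1.05  1.33] 0.6124275727769944
pin [551.68 202.1  129.39] knob [523.53 195.69 177.39] [257.24 146.98] [214.96 232.12]
over pos [486.35 187.22 215.  ] d_cm [0.37 8.47 0.21] rot [0.03 0.01 0.07]
down pos [486.35 187.22 167.39] d_cm [ 0.    0.   -4.76] rot [0. 0. 0.]
push pos [558.5  203.66 167.39] d_cm [7.22 1.64 0.  ] rot [0. 0. 0.]
```

View pics/c4.png

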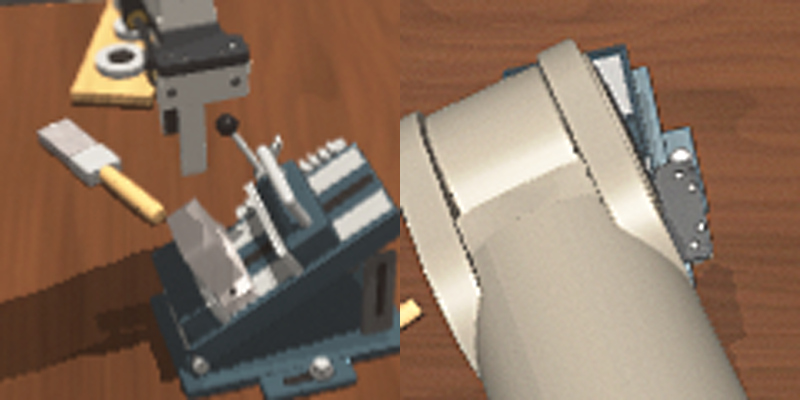

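Call:
apply_moves(
  targets=[
    {"rot": [0,0,0],"delta_pos": [0.1,4,0.2],"fingers": -1},
    {"rot": [0,0,0],"delta_pos": [0.2,8.4,0],"fingers": -1},
    {"rot": [0,0,0],"delta_pos": [0.2,8.4,-2],"fingers": -1},
    {"rot": [0,0,0],"delta_pos": [0.2,8.4,-4.7],"fingers": -1},
    {"rot": [0,0,0],"delta_pos": [0.2,8.4,-4.7],"fingers": -1},
  ],
)

```text
time_s: 14.88
tcp_pos: [482.8, 185.6, 164.2]
eef_rot: [-0.001, -0.111, 0.994, -0.001]
contact_force: [0.5, -0.4, 0.6]
grip_width: 0.014
```

Call:
apply_moves(
  targets=[
    {"rot": [0,0,0],"delta_pos": [1.6,0.4,0],"fingers": -1},
    {"rot": [0,0,0],"delta_pos": [3.1,0.7,0],"fingers": -1},
    {"rot": [0,0,0],"delta_pos": [4.6,1,0],"fingers": -1},
    {"rot": [0,0,0],"delta_pos": [6,1.3,0],"fingers": -1},
    {"rot": [0,0,0],"delta_pos": [7.2,1.6,0],"fingers": -1},
  ],
)

```text
time_s: 15.5
tcp_pos: [555.8, 201.8, 164.1]
eef_rot: [-0.001, -0.111, 0.994, -0.001]
contact_force: [-0.5, 0.4, 0.5]
grip_width: -0.001
```

Call:
apply_moves(
  targets=[
    {"rot": [0,0,0],"delta_pos": [0,0,0],"fingers": -1},
    {"rot": [0,0,0],"delta_pos": [-0.6,-0.1,0],"fingers": -1},
    {"rot": [0,0,0],"delta_pos": [-0.6,-0.1,3],"fingers": -1},
    {"rot": [0,0,0],"delta_pos": [-0.6,-0.1,7],"fingers": -1},
  ],
)

```text
time_s: 16.0
tcp_pos: [548.4, 200.5, 234.3]
eef_rot: [-0.002, -0.112, 0.994, -0.001]
contact_force: [0.1, 0.4, 0.1]
grip_width: 0.007
```

```bash
python3 - <<'E'
from plan import *
s=robot.sense(); print(s['tcp_pos'],s['grip_width'])
S=robot.get_image('side');T=robot.get_image('top')
g=67.6; a=np.radians(25); kn=bw([g+20+56*np.cos(a),82,18+56*np.sin(a)]); print('knob in',kn,proj(S,kn))
b=bw([g+34,0,62]); h=np.array([np.cos(.224),np.sin(.224),0]); print('bar',b)
R=tool(.224); steps([('behind',([*(b+34*h)[:2],240],R)),('down',([*(b+34*h)[:2],b[2]-16],R)),('contact',([*(b+14*h)[:2],b[2]-16],R)),('10mm closing',(b+14*h-[0,0,16]-10*vR(.224)[:,0],R))])
A=cv2.resize(S['color'][110:230,190:310],(400,400),interpolation=cv2.INTER_CUBIC)
cv2.imwrite('pics/c5.png',A)
E
```

```text
[548.42 200.46 234.32] 0.006682721694206556
knob in [583.   209.24 175.26] [276.94 143.98]
bar [560.26 119.96 174.49]
behind pos [593.41 127.51 240.  ] d_cm [ 4.29 -7.43  0.19] rot [0.03 0.2  0.03]
down pos [593.41 127.51 158.49] d_cm [ 0.    0.   -8.15] rot [0. 0. 0.]
contact pos [573.91 123.07 158.49] d_cm [-1.95 -0.44  0.  ] rot [0. 0. 0.]
10mm closing pos [565.47 121.14 153.49] d_cm [-0.84 -0.19 -0.5 ] rot [0. 0. 0.]
```

View pics/c5.png

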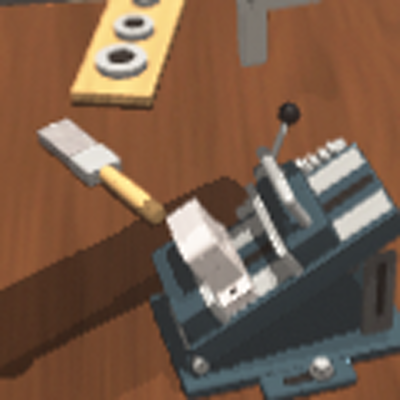

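Call:
apply_moves(
  targets=[
    {"rot": [0,0.2,0],"delta_pos": [2,-3,0.6],"fingers": -1},
    {"rot": [0,0.2,0],"delta_pos": [4.1,-7.4,0.6],"fingers": -1},
    {"rot": [0,0.2,0],"delta_pos": [4.1,-7.4,0.6],"fingers": -1},
    {"rot": [0,0.2,0],"delta_pos": [4.1,-7.4,-4],"fingers": -1},
    {"rot": [0,0.2,0],"delta_pos": [4.1,-7.4,-6.9],"fingers": -1},
  ],
)

```text
time_s: 16.73
tcp_pos: [590.0, 128.0, 167.2]
eef_rot: [-0.001, -0.112, 0.994, -0.0]
contact_force: [-0.3, 0.4, -0.0]
grip_width: 0.002
```

Call:
apply_moves(
  targets=[
    {"rot": [0,0,0],"delta_pos": [-1,-0.2,0],"fingers": -1},
    {"rot": [0,0,0],"delta_pos": [-1.8,-0.4,-0.1],"fingers": -1},
    {"rot": [0,0,0],"delta_pos": [-2.6,-0.6,-0.6],"fingers": -1},
    {"rot": [0,0,0],"delta_pos": [-3.4,-0.8,-1.1],"fingers": -1},
    {"rot": [0,0,0],"delta_pos": [-3.4,-0.8,-1.1],"fingers": -1},
  ],
)

```text
time_s: 17.35
tcp_pos: [555.1, 119.5, 156.2]
eef_rot: [-0.001, -0.112, 0.994, -0.001]
contact_force: [-0.7, 0.9, -0.1]
grip_width: 0.006
```

```bash
python3 - <<'E'
from plan import *
s=robot.sense(); p=np.array(s['tcp_pos']); print(p,s['contact_force'])
h=np.array([np.cos(.224),np.sin(.224),0])
print('bar est gap', vloc(V,p-14*h+[0,0,0])[0], vloc(V,p-14*h))
x=np.linalg.solve(np.c_[h[:2],-vR(.224)[:2,1]], (p-[V[0],V[1],0])[:2]); d=x[0]-14 # horiz dist of bar
print('gap', (d+62*.5)/np.cos(np.pi/6)-34)
E
```

```text
[555.14 119.49 156.19] [-0.74  0.86 -0.09]
bar est gap 75.90470724047861 [75.9   0.68 55.7 ]
gap 45.54117195535777
```

Call:
apply_moves(
  targets=[
    {"rot": [0,0,0],"delta_pos": [-0.4,-0.1,-0.25],"fingers": -1},
    {"rot": [0,0,0],"delta_pos": [-0.8,-0.18,-0.5],"fingers": -1},
    {"rot": [0,0,0],"delta_pos": [-1,-0.22,-0.6],"fingers": -1},
    {"rot": [0,0,0],"delta_pos": [-1,-0.22,-0.6],"fingers": -1},
  ],
)

```text
time_s: 17.85
tcp_pos: [544.8, 117.2, 150.0]
eef_rot: [-0.001, -0.112, 0.994, -0.001]
contact_force: [-0.3, -0.7, 0.3]
grip_width: 0.002
```

Call:
apply_moves(
  targets=[
    {"rot": [0,0,0],"delta_pos": [-0.08,-0.02,-0.05],"fingers": -1},
    {"rot": [0,0,0],"delta_pos": [-0.17,-0.04,-0.1],"fingers": -1},
    {"rot": [0,0,0],"delta_pos": [-0.17,-0.04,-0.1],"fingers": -1},
  ],
)

```text
time_s: 18.23
tcp_pos: [544.1, 117.0, 149.5]
eef_rot: [-0.0, -0.112, 0.994, -0.001]
contact_force: [5.7, 0.2, 2.3]
grip_width: 0.005
```

Call:
apply_moves(
  targets=[
    {"rot": [0,0,0],"delta_pos": [-0.1,-0.02,-0.06],"fingers": -1},
    {"rot": [0,0,0],"delta_pos": [-0.1,-0.02,-0.06],"fingers": -1},
  ],
)

```text
time_s: 18.48
tcp_pos: [544.1, 117.1, 149.5]
eef_rot: [0.001, -0.112, 0.994, -0.0]
contact_force: [5.7, 1.5, 4.1]
grip_width: 0.002
```

Call:
apply_moves(
  targets=[
    {"rot": [0,0,0],"delta_pos": [-0.1,-0.02,-0.06],"fingers": -1},
    {"rot": [0,0,0],"delta_pos": [-0.1,-0.02,-0.06],"fingers": -1},
  ],
)

```text
time_s: 18.73
tcp_pos: [544.1, 117.1, 149.5]
eef_rot: [0.002, -0.112, 0.994, -0.0]
contact_force: [5.9, -0.1, 3.7]
grip_width: 0.006
```

Call:
apply_moves(
  targets=[
    {"rot": [0,0,0],"delta_pos": [-0.2,-0.04,-0.1],"fingers": -1},
    {"rot": [0,0,0],"delta_pos": [-0.35,-0.08,-0.2],"fingers": -1},
    {"rot": [0,0,0],"delta_pos": [-0.35,-0.08,-0.2],"fingers": -1},
  ],
)

```text
time_s: 19.1
tcp_pos: [543.9, 117.1, 149.4]
eef_rot: [0.005, -0.111, 0.994, 0.0]
contact_force: [13.7, 2.8, 8.4]
grip_width: 0.006
```

```bash
python3 - <<'E'
from plan import *
s=robot.sense(); print(s['tcp_pos'],s['contact_force'],s['contact_force']@vR(.224))
S=robot.get_image('side')
for g in (29,30,31,32,33,35): print(g, proj(S,bw([g+20+56*np.cos(np.radians(25)),82,18+56*np.sin(np.radians(25))])))
A=cv2.resize(S['color'][120:220,205:305],(600,600),interpolation=cv2.INTER_CUBIC)
cv2.imwrite('pics/c6.png',A)
E
```

```text
[543.94 117.1  149.4 ] [13.74  2.84  8.41] [16.36 -0.28  0.27]
29 [266.31 151.32]
30 [266.59 151.13]
31 [266.86 150.94]
32 [267.13 150.75]
33 [267.41 150.56]
35 [267.96 150.19]
```

View pics/c6.png

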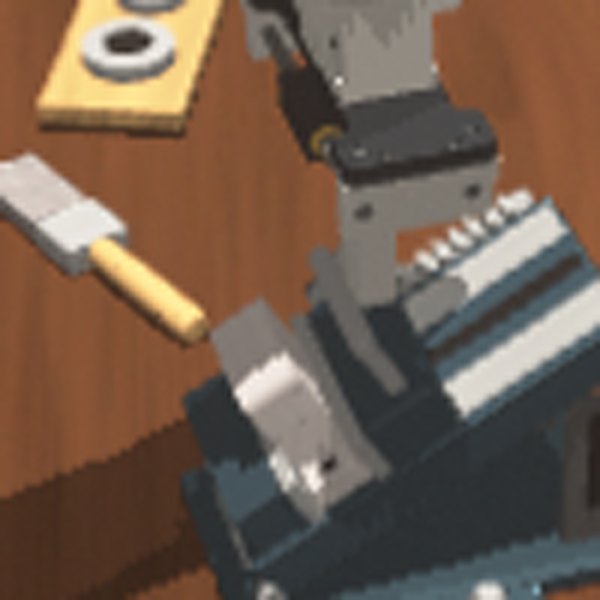

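Call:
apply_moves(
  targets=[
    {"rot": [0,0,0],"delta_pos": [0.6,0.1,0.3],"fingers": -1},
    {"rot": [0,0,0],"delta_pos": [1.6,0.4,0.6],"fingers": -1},
    {"rot": [0,0,0],"delta_pos": [1.8,0.4,4],"fingers": -1},
    {"rot": [0,0,0],"delta_pos": [1.8,0.4,9],"fingers": -1},
    {"rot": [0,0,0],"delta_pos": [1.8,0.4,13],"fingers": -1},
  ],
)

```text
time_s: 19.77
tcp_pos: [562.1, 121.4, 281.1]
eef_rot: [0.005, -0.112, 0.994, 0.0]
contact_force: [-0.3, -0.1, -0.8]
grip_width: 0.005
```

Call:
apply_moves(
  targets=[
    {"rot": [0,0,0],"delta_pos": [-2,5,0],"fingers": -1},
    {"rot": [0,0,0],"delta_pos": [-4,10,0],"fingers": -1},
    {"rot": [0,0,0],"delta_pos": [-6,15,0],"fingers": -1},
    {"rot": [0,0,0],"delta_pos": [-8,20,0],"fingers": -1},
    {"rot": [0,0,0],"delta_pos": [-10,25,0],"fingers": -1},
  ],
)

```text
time_s: 20.4
tcp_pos: [461.3, 372.9, 280.9]
eef_rot: [0.005, -0.111, 0.994, 0.0]
contact_force: [1.5, -0.6, -1.3]
grip_width: 0.006
```

Call:
apply_moves(
  targets=[
    {"rot": [0,0,0],"delta_pos": [-4,5,0],"fingers": -1},
    {"rot": [0,0,0],"delta_pos": [-8,10,0],"fingers": -1},
    {"rot": [0,0,0],"delta_pos": [-8,10,0],"fingers": -1},
  ],
)

```text
time_s: 20.78
tcp_pos: [376.9, 476.7, 280.9]
eef_rot: [0.004, -0.115, 0.993, 0.001]
contact_force: [-0.2, -0.0, -0.1]
grip_width: 0.004
```

```bash
python3 - <<'E'
from plan import *
s=robot.sense(); print(s['time_s'],s['tcp_pos'])
S=robot.get_image('side');T=robot.get_image('top')
P=[cloud(i,420,740,20,260,20) for i in (S,T)]
def f(p,P): # vise with block: x,y,yaw,g, block bed y, block bed x, z
    L=vloc(p,P); B=L-[p[5],p[4],p[6]]
    d=np.minimum(box(B,[-15,-48,0],[15,48,14]),box(B,[-15,-32,0],[15,32,70]))
    return np.minimum(vres(p,P),np.where(L[:,2]>-4,d,0))
for k,Q in(('side',P[0]),('top',P[1]),('both',np.vstack(P))):
    r=least_squares(f,[504,107,.22,31,0,16,0],args=(Q,),loss='soft_l1',f_scale=1.5,x_scale=[10,10,.1,10,10,10,10]); print(k,r.x,np.median(abs(r.fun)))
print(proj(S,bw([31+20+56*np.cos(np.radians(25)),82,18+56*np.sin(np.radians(25))])))
A=cv2.resize(S['color'][120:220,205:305],(400,400),interpolation=cv2.INTER_CUBIC);B=cv2.resize(T['color'][180:280,190:290],(400,400),interpolation=cv2.INTER_CUBIC)
cv2.imwrite('pics/c7.png',np.hstack([A,B]))
E
```

```text
20.775 [376.86 476.65 280.89]
side [505.67 107.5    0.22  30.64   0.5   15.12  -0.27] 0.7007335333856375
top [503.98 107.84   0.23  31.32  -1.42  15.88  -0.34] 1.151629287535119
both [504.73 107.39   0.22  30.94   0.26  15.53  -0.26] 0.981861510497744
[266.86 150.94]
```

View pics/c7.png

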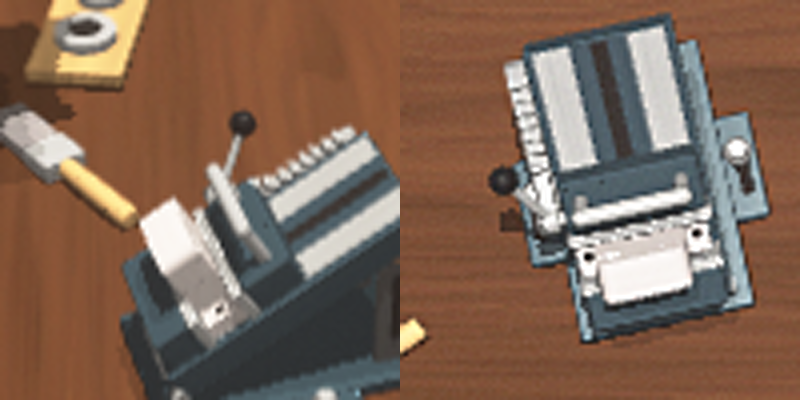

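```bash
python3 - <<'E'
from plan import *
S=robot.get_image('side')
def kn(g,a): t=np.radians(25)+a; return proj(S,bw([g+20+56*np.cos(t),82,18+56*np.sin(t)]))
def cen(c,p):
    x,y=np.round(p).astype(int); w=c[y-7:y+8,x-7:x+8].max(2)<45; ys,xs=np.nonzero(w); return np.array([xs.mean()+x-7,ys.mean()+y-7]),w.sum()
for n,c,g in(('start',cv2.imread('pics/side0.png'),6.2),('now',S['color'],30.5)):
    m,k=cen(c,kn(g,0)); print(n,m,k,[kn(g,a)-m for a in(0,.1,.2)])
s=robot.sense(); print(s['contact_force'],s['time_s'])
E
```

```text
start [260. 157.] 1 [array([ 0.07, -1.36]), array([-1.48, -1.89]), array([-3.12, -2.27])]
now [nan nan] 0 [array([nan, nan]), array([nan, nan]), array([nan, nan])]
[ 0.03 -0.42 -0.45] 20.925<stdin>:5: RuntimeWarning: Mean of empty slice.
  ret = ret.dtype.type(ret / rcount)
```

```bash
python3 - <<'E'
from plan import *
S=robot.get_image('side')
def kn(g,a): t=np.radians(25)+a; return proj(S,bw([g+20+56*np.cos(t),82,18+56*np.sin(t)]))
def cen(c,p):
    x,y=np.round(p).astype(int); q=c[y-6:y+7,x-6:x+7].astype(float); w=np.clip(62-q[:,:,2],0,None); i,j=np.mgrid[-6:7,-6:7]; return np.array([(w*j).sum()/w.sum()+x,(w*i).sum()/w.sum()+y]),(w>0).sum()
for n,c,g in(('start',cv2.imread('pics/side0.png'),6.2),('now',S['color'],30.5)):
    m,k=cen(c,kn(g,0)); print(n,m,k,[kn(g,a)-m for a in(0,.1,.2)])
E
```

```text
start [258.61 155.83] 25 [array([ 1.46, -0.19]), array([-0.09, -0.72]), array([-1.73, -1.1 ])]
now [265.04 151.04] 23 [array([ 1.68, -0.  ]), array([ 0.15, -0.54]), array([-1.48, -0.94])]
```

Knob offset from its "pawl in" position is the same as at the start, when the pawl was in the rack (1.5 px against 1.7 px), so the pawl is seated. Handing in.

```bash
python3 -c "
from workcell import robot
print(robot.hand_in())"
```

```text
the job is handed in; nothing more can be done
None
```

The bearing block is clamped in the vise, and I handed the job in at about 21 s of the 67 s allowed. I don't have a verdict, since handing in doesn't report one.

**What I did:**
- Threw the pawl clear and pushed the jaw back to a gap of about 67 mm.
- Picked the block up by its narrow sides. I tilted it 30° and lowered it onto the bed against the fixed jaw until the force showed contact, then released it.
- Threw the pawl back into the rack and pushed the jaw in with about 16 N, until it stopped moving. Then I backed the arm off, clear of everything.

**Last checks:**
- **Block position:** the final camera fit puts the block's face about 0.5 mm from the fixed jaw. It is within about 0.5 mm of centre across the jaws, and its foot is on the bed to within about 0.3 mm.
- **Gap:** the fit gives about 31 mm for a 30 mm block. That agrees with the firm stop, within the 2 mm calibration.
- **Pawl:** the knob is within 0.3 px of where it should be for "pawl in the rack", after allowing for the same offset it showed at the start.

**Not fully settled:**
- **Centring:** the two cameras disagree by about 2 mm on this (+0.5 mm from the side, −1.4 mm from the top).
- **Setting down:** pressing the block onto the bed peaked at about 24 N.
- **Joint limits:** joint 4 reached its limit of 2.46 rad (as rounded in the readout) before the final lowering. Joint 6 came within about 0.01 rad of its lower limit during it.
- **Other items:** I didn't touch the brush, oil bottle or screwdriver, but I didn't measure their positions again at the end.

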